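# Thread the upper idli plate onto its stand, cups staggered

## Robot

A 6-joint arm with a two-finger parallel gripper is mounted at the origin on the work surface. World frame = base frame: x ahead of the robot, y to its left, z up, the work surface at z = 0. Lengths are in m, angles in degrees, forces in N, time in s.
With the tool pointing down it reaches from about 0.4 to 0.825 m from the base axis. Payload 7 kg.
Tool frame: the origin (TCP) lies midway between the tips of the shut fingers; the grasp point (between the pads) lies 19 mm behind it; x points along the fingers, z is the direction in which the jaws open and shut, and the axes are right-handed (so a half turn about x gives the same grasp; the last joint's range is limited). The gripper opens to 88 mm and grips with 3 to 60 N. Pads are 19 mm wide; open, the fingers measure 130 mm over their backs; the gripper's body (78 mm by 193 mm) begins 47 mm behind the grasp point.
Start: joints at [91.564, 20.546, 0.682, 0, -70.136, -16.507], TCP at [0.174, 0.652, 0.227] pointing down, gripper open.
Joint ranges: [-176.03, 176.03], [-82.01, 121.73], [-58.28, 71.71], [-173.87, 95.51], [-174.79, -0.11], [-173.66, 173.66]. Speed limits (degrees/s): [136.94, 136.94, 172.46, 180, 180, 180].

## Interface

Orientations are given as [roll, pitch, yaw] about the fixed x, y, z axes, in that order (R = Rz(yaw) Ry(pitch) Rx(roll)).
In Python, from plant import ctrl gives the robot as it stands. The module is installed in compiled form; this text tells all that it offers.
- The arm moves only by the tool servo_tool, never from a script. Its argument "deltas" is a list of rows, each a list of 3 entries, a list of its own where there are three numbers: the turn, a rotation vector about the tool's x, y, z in degrees, then the shift along the tool's x, y, z in cm, then the finger opening in cm, from 0 to 8.76. A call has 1 to 5 rows; each row is the pose to reach, as a shift and turn from the pose measured when the call began, along the tool's axes at that moment; what a row does not reach only later rows make up. A row lasts 1/10 s, in which the tool goes at most 50 mm and 8.59 degrees, less where a joint would pass 70% of its speed; a pose out of reach is approached as far as the arm can. A call with a gripper value outside its range is refused whole. The fingers move at their own pace and stop on an object; the grip force is fixed at half the most. Time passes only in rows, so rows that repeat a pose let the fingers close. It gives the time, the measured TCP pose, the force and the opening at its end, in the units of the state.
- ctrl.get_obs(): the state, without advancing time (a new reading comes with each control period).
- ctrl.snapshot(name): name is "side" or "top"; returns a dict with "image" (400x640x3 uint8, red, green, blue), "vertical_fov" (degrees; the focal length in pixels is half the picture's height over the tangent of half this angle, whatever the lens; pixels are square), "cx", "cy" (the principal point, pixels), "k1" (the pictures are not rectified: a ray, as slopes to the right and down, at radius r is drawn at 1 + k1 r^2 times it, then the intrinsics apply), "rvec" (rotation vector, rad) and "tvec" (3), from world to camera coordinates, as OpenCV has them. Camera axes: x right, y down, z forward; pixel columns grow to the right and rows downward; lengths in m; the calibration is good to about 2 mm. A picture is of the moment at which its call begins. There is no depth.
- ctrl.close_job(): hands the job in, once; it reports no verdict.
The state is a dict: "clock": time; "joint_pos": joint angles; "qvel": joint speeds; "tau": joint torques, N m; "tool_pos": TCP position; "orientation": TCP orientation; "force": force on the tool from outside, world axes, zero at the start; "moment": the same for the moment, N m; "opening": finger opening in m.
Only numpy, scipy, OpenCV 4.12 (cv2) and the standard library are available. Lean on these libraries where they do the work, as an engineer would, in place of code of your own. Each camera call takes 0.05 s, during which the arm holds its last target. There are 200 camera calls.

## Task

Pick up the loose idli plate, slide its sleeve down over the shaft of the idli stand until it sits fully home on the spacer tube, and let go, with the plate turned so that each of its cups is over the gap midway between two cups of the plate below. Lower it all the way in the grip rather than letting it drop, and leave the other things on the slab where they are.

Things in the scene. Friction and masses are not known exactly. Their poses are not given: they have to be found in the camera images.
- sleeve (a point): Middle of the loose idli plate's upright, matt, round sleeve (66 mm tall, 36 mm outside diameter, 22 mm bore, open right through): on its axis, 33 mm above its lower end, 49 mm above the underside of the cups on which the plate stands, 29 mm above the cup rims. z up along the sleeve, x towards one cup. Grip the bare sleeve from above at any yaw, best in its upper half.
- cup (a point): Centre of the rim of the loose plate's cup that lies along its x axis, 56 mm from the sleeve axis, 29 mm below sleeve. The three cups are alike.
- shaft_top (a point): Top of the idli stand's upright steel shaft, 142 mm above the slab (the stand is fixed). Shaft 16 mm in diameter, tapering to 8 mm over its topmost 10 mm. z up; x towards one cup of the stand's fixed lower plate (three cups like those of the loose plate, 120 degrees apart, rims 32 mm above the slab).
- spacer_top (a point): Centre of the flat top of the fixed spacer tube (32 mm diameter) around the shaft, 70 mm below the shaft top. The sleeve's lower end rests on it when home: sleeve is then 33 mm above this point, 37 mm below the shaft top, and the shaft stands 4 mm out of the sleeve.
- plate: Loose idli plate, stainless steel, about 0.25 kg, 178 mm across: three round perforated cups (66 mm wide at the rim, 20 mm deep, centres 56 mm from the axis, 120 degrees apart) around the sleeve. Origin on its axis at the level of the cups' underside, 49 mm below sleeve; same axes.
- gap0 (a point): Point midway between two neighbouring cups of the stand's lower plate, at rim height, 56 mm from the shaft axis, at 60 degrees anticlockwise (seen from above) from the stand's x axis.
- gap1 (a point): Point midway between two neighbouring cups of the stand's lower plate, at rim height, 56 mm from the shaft axis, at 180 degrees anticlockwise (seen from above) from the stand's x axis.
- gap2 (a point): Point midway between two neighbouring cups of the stand's lower plate, at rim height, 56 mm from the shaft axis, at 300 degrees anticlockwise (seen from above) from the stand's x axis.
- ramekin: White ceramic ramekin, 70 mm across, 45 mm tall; origin at the centre of its underside. Stands between stand and plate.
- chutney_box: Lime-green lidded plastic box, about 96 x 126 x 66 mm; origin at the centre of its underside.
- tongs: Steel tongs lying flat, about 225 mm long, 85 mm wide, 16 mm high; origin at mid-length on the slab.
- tumbler: Steel tumbler, 72 mm across, 100 mm tall; origin at the centre of its underside.
- jar: Amber glass jar with red cap, 80 mm across, 110 mm tall; origin at the centre of its underside.

How it is judged (in metres and radians):
At the end, for the whole second after the job is handed in: The plate is at rest and released on the stand: sleeve around the shaft (axes within 6 mm), upright within 0.08 rad, down on the spacer tube (sleeve 33 to 42 mm below shaft_top), and a cup centre within 15 mm horizontally of a gap midpoint (about 15 degrees) (horizontal distance between sleeve and shaft_top below 0.006 m and z of sleeve in the frame of shaft_top between -0.042 and -0.033 m and angle between sleeve's own z axis and vertical below 0.08 rad and (horizontal distance between cup and gap0 below 0.015 m or horizontal distance between cup and gap1 below 0.015 m or horizontal distance between cup and gap2 below 0.015 m) and linear speed of plate below 0.02 m/s and angular speed of plate below 0.2 rad/s); the robot touches nothing.
It fails at once if the plate is dropped (moves faster than 0.4 m/s while the fingers do not touch it) (contact force between the fingers and plate below 0.05 N and linear speed of plate above 0.4 m/s).
It fails at once if another thing on the slab is shifted by more than 30 mm or tipped over (distance of any of ramekin, chutney_box, tongs, tumbler, jar from where it was at the start of the episode above 0.03 m or angle between any of ramekin, chutney_box, tongs, tumbler, jar's own z axis and vertical above 0.5 rad).
It also fails if it takes over 51 s, if anything falls off the work surface, if the arm or the gripper's body presses on something with over 40 N, if the wrist force passes 120 N, or if a joint passes its speed limit or range.

## Working session

There is one attempt and no reset: what is moved stays moved. The work goes in short steps, Python scripts to look and compute and a tool call to move; the robot and the scene stay as the last step left them, time stands still between calls to the robot, and variables do not carry over. Pictures are saved under pics/ and viewed, on a budget of 10 in all, crops included, one or two more only if the job needs it, and the job is handed in when it is done.

Besides the shell and the picture viewer there is one more tool, called after "Request:" as name([rows], argument=value, ...), one row to a line, values as JSON. servo_tool: Moves the arm, as the interface text tells. Its arguments: {"type":"object","properties":{"deltas":{"type":"array","items":{"type":"array"}}},"required":["deltas"]}

```bash
mkdir -p pics; cat > h.py <<'E'
import numpy as np, cv2
from plant import ctrl
def snap(n,f=None):
    s=ctrl.snapshot(n)
    if f: cv2.imwrite('pics/'+f,s['image'][:,:,::-1])
    return s
def ray(s,u,v):
    f=200/np.tan(np.radians(s['vertical_fov'])/2)
    d=np.array([(u-s['cx'])/f,(v-s['cy'])/f]);x=d.copy()
    for _ in range(30): x=d/(1+s['k1']*(x@x))
    R=cv2.Rodrigues(np.array(s['rvec'],float))[0];t=np.array(s['tvec'],float).ravel()
    return -R.T@t, R.T@np.array([x[0],x[1],1])
def plane(s,u,v,z):
    o,d=ray(s,u,v);return o+d*(z-o[2])/d[2]
def proj(s,p):
    f=200/np.tan(np.radians(s['vertical_fov'])/2)
    R=cv2.Rodrigues(np.array(s['rvec'],float))[0];c=R@np.array(p,float)+np.array(s['tvec'],float).ravel()
    x=c[:2]/c[2];x=x*(1+s['k1']*(x@x));return x*f+[s['cx'],s['cy']]
E
python3 - <<'E'
from h import *
for n in('top','side'):
    s=snap(n,n+'1.png');print(n,s['vertical_fov'],s['k1'],ray(s,320,200))
print(ctrl.get_obs())
E
```

```text
top 46.877467642179624 -0.07544728408816358 (array([ 0.42398027, -0.09027762,  1.38159667]), array([ 0.12503659, -0.00183076, -0.99217598]))
side 51.696645476751506 -0.06109768129330906 (array([ 0.05865725, -0.64120256,  0.72112601]), array([ 0.55420614,  0.54398433, -0.63010377]))
{'clock': 0.1, 'joint_pos': array([ 9.15659007e+01,  2.05874175e+01,  6.38827903e-01, -1.82868357e-02,
       -7.01371484e+01, -1.65057175e+01]), 'qvel': array([ 0.06539618, -0.1782386 ,  0.17795583,  0.01970431,  0.02063295,
        0.01891157]), 'tau': array([-1.94480628e-03, -5.84162951e+01,  2.93751848e+01,  7.01563373e+00,
        1.02070443e-02, -4.39652956e-05]), 'tool_pos': array([0.17394161, 0.65173792, 0.2257122 ]), 'orientation': array([  5.1688988 ,  89.91255497, -99.77714419]), 'force': array([ 0.61271653, -0.47361982, -0.49665225]), 'moment': array([-0.0096954 ,  0.02272755,  0.02269013]), 'opening': 0.08776461333210371}
```

View pics/top1.png

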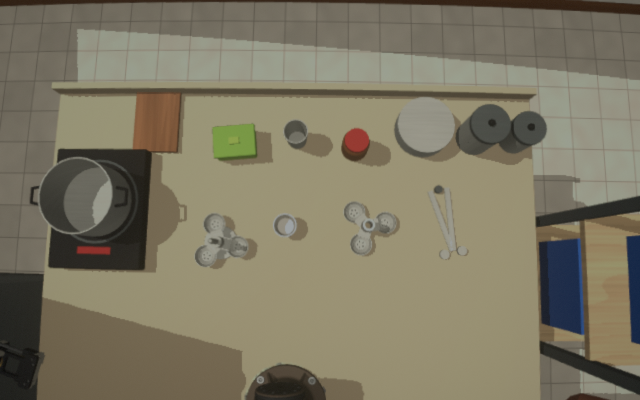

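View pics/side1.png

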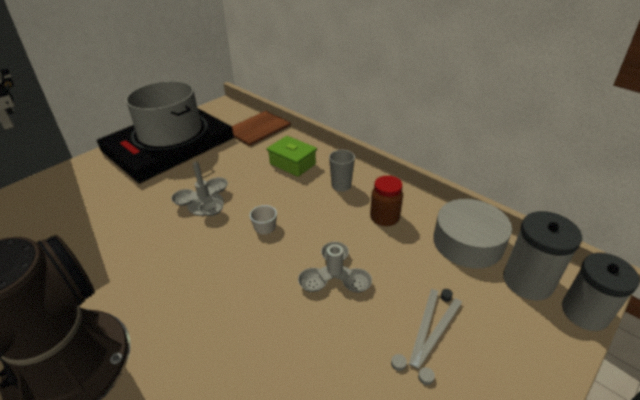

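The top view shows the loose plate's sleeve at about (368,225), with cups at (354,212), (386,222) and (361,244). The stand's shaft is at about (215,241), with cups at (214,224), (238,247) and (206,256). In the side view the sleeve top is at (335,250) and the shaft tip at (198,163). I'll zoom in for better pixel positions.

```bash
python3 - <<'E'
import cv2,numpy as np
t=cv2.imread('pics/top1.png');s=cv2.imread('pics/side1.png')
c=lambda i,x,y:cv2.convertScaleAbs(cv2.resize(i[y:y+72,x:x+96],None,fx=4,fy=4,interpolation=cv2.INTER_CUBIC),alpha=1.4)
o=np.vstack([np.hstack([c(t,320,192),c(t,175,205)]),np.hstack([c(s,288,234),c(s,155,154)])])
cv2.imwrite('pics/crop1.png',o)
E
```

```text
(no output)
```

View pics/crop1.png

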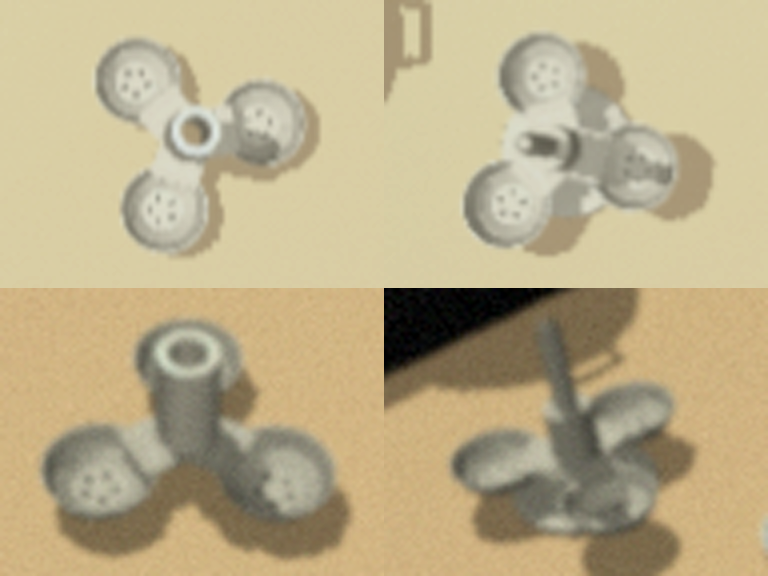

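The crop shows all three cup rims of each plate clearly, plus the sleeve ring and shaft tip in both views. Now I'll work out the positions.

```bash
python3 - <<'E'
from h import *
t=snap('top');s=snap('side')
T=lambda x,y,ox,oy:((x+.5)/4-.5+ox,(y+.5)/4-.5+oy)
def tri(a,b):
    (o,d),(p,e)=ray(t,*a),ray(s,*b)
    k=np.linalg.lstsq(np.c_[d,-e],p-o,rcond=None)[0];q=o+k[0]*d;r=p+k[1]*e
    return (q+r)/2,np.linalg.norm(q-r)
for nm,cups,z,off in(('plate',[(139,79),(264,123),(164,209)],.020,(320,192)),('stand',[(158,75),(254,167),(123,204)],.032,(175,205))):
    P=np.array([plane(t,*T(*c,*off),z)[:2] for c in cups]);c=P.mean(0)
    D=P-c;a=np.degrees(np.arctan2(D[:,1],D[:,0]))
    print(nm,c,np.linalg.norm(D,axis=1),a,a%120)
print('sleeve',plane(t,*T(195,131,320,192),.082),tri(T(195,131,320,192),T(188,65,288,234)))
print('shaft',plane(t,*T(138,144,175,205),.142),tri(T(138,144,175,205),T(163,32,155,154)))
E
```

```text
plate [ 0.52070649 -0.232529  ] [0.0564465  0.0566582  0.05647161] [ 41.31136722 -78.78342147 161.0778717 ] [41.31136722 41.21657853 41.0778717 ]
stand [0.46645116 0.20031774] [0.05626325 0.05752764 0.05666453] [  17.78016447 -102.50049136  136.53101532] [17.78016447 17.49950864 16.53101532]
sleeve [ 0.5204754 -0.2302486  0.082    ] (array([ 0.51999828, -0.22983182,  0.08206728]), np.float64(0.0012400861634665335))
shaft [0.46550691 0.20399945 0.142     ] (array([0.46586719, 0.20415103, 0.14060415]), np.float64(0.0007200944323578172))
```

Plate angle is 41.2° mod 120 and stand 17.3°, so the plate must turn +36.1°. Joint 1 sweeps about 47° anyway. Next I need a helper that turns a goal into tool-axis shifts.

```bash
cat > go.py <<'E'
import sys
from h import *
from scipy.spatial.transform import Rotation as Ro
# usage: go.py x y z theta   (theta = world yaw of tool z / jaw direction)
x,y,z,th=map(float,sys.argv[1:5])
o=ctrl.get_obs();R=Ro.from_euler('xyz',o['orientation'],degrees=True)
G=Ro.from_euler('z',th,degrees=True)*Ro.from_euler('y',90,degrees=True)
d=R.inv().apply(np.array([x,y,z])-o['tool_pos'])*100;r=np.degrees((R.inv()*G).as_rotvec())
a=R.apply([0,0,1]);print('now',o['clock'].round(2),o['tool_pos'].round(4),'theta',np.degrees(np.arctan2(a[1],a[0])).round(1),'q',o['joint_pos'].round(0),'F',o['force'].round(1),'op',round(float(o['opening']),4))
print('turn',r.round(1),'shift',d.round(2),'rows',max(np.linalg.norm(d)/5,np.linalg.norm(r)/8.59).round(1))
E
python3 go.py .43 .28 .23 -164; python3 go.py .52 -.23 .23 140
```

```text
Traceback (most recent call last):
  File "go.py", line 9, in <module>
    a=R.apply([0,0,1]);print('now',o['clock'].round(2),o['tool_pos'].round(4),'theta',np.degrees(np.arctan2(a[1],a[0])).round(1),'q',o['joint_pos'].round(0),'F',o['force'].round(1),'op',round(float(o['opening']),4))
                                   ^^^^^^^^^^^^^^^^
AttributeError: 'float' object has no attribute 'round'
Traceback (most recent call last):
  File "go.py", line 9, in <module>
    a=R.apply([0,0,1]);print('now',o['clock'].round(2),o['tool_pos'].round(4),'theta',np.degrees(np.arctan2(a[1],a[0])).round(1),'q',o['joint_pos'].round(0),'F',o['force'].round(1),'op',round(float(o['opening']),4))
                                   ^^^^^^^^^^^^^^^^
AttributeError: 'float' object has no attribute 'round'
```

```bash
sed -i "s/o\['clock'\].round(2)/round(o['clock'],2)/" go.py
python3 go.py .43 .28 .23 -164; python3 go.py .52 -.23 .23 140
```

```text
now 0.2 [0.174  0.6519 0.226 ] theta -104.9 q [ 92.  21.   1.  -0. -70. -17.] F [ 0.6 -0.6 -0.3] op 0.0879
turn [59.1  0.1 -0. ] shift [-0.37 34.32 29.33] rows 9.0
now 0.2 [0.174  0.6519 0.226 ] theta -104.9 q [ 92.  21.   1.  -0. -70. -17.] F [ 0.6 -0.6 -0.3] op 0.0879
turn [ 1.151e+02  0.000e+00 -1.000e-01] shift [-0.32 56.17 76.28] rows 18.9
```

Request:
servo_tool([
  [[6.5,0,0],[0,3.8,3.2],8.7],
  [[13,0,0],[0,7.6,6.4],8.7],
  [[19.5,0,0],[-0.2,11.4,9.7],8.7],
  [[26,0,0],[-0.2,15.2,13],8.7],
  [[32.5,0,0],[-0.2,19,16.2],8.7],
])

```text
clock: 0.7
tool_pos: [0.3162, 0.4448, 0.2282]
orientation: [41.6, 90.0, -96.1]
force: [1.5, 0.7, 0.3]
opening: 0.087
```

```bash
python3 go.py .44 .26 .23 -164; python3 go.py .52 -.23 .23 140
```

```text
now 0.7 [0.3162 0.4448 0.2282] theta -137.7 q [ 75.   8. -16.   0. -66. -33.] F [1.5 0.7 0.3] op 0.087
turn [26.3  0.  -0. ] shift [-0.16 22.    3.29] rows 4.4
now 0.7 [0.3162 0.4448 0.2282] theta -137.7 q [ 75.   8. -16.   0. -66. -33.] F [1.5 0.7 0.3] op 0.087
turn [82.3  0.  -0.1] shift [-0.12 63.62 30.36] rows 14.1
```

Request:
servo_tool([
  [[6.5,0,0],[0,4.3,2.1],8.7],
  [[13,0,0],[0,8.7,4],8.7],
  [[19.5,0,0],[0,13.1,6],8.7],
  [[26,0,0],[0,17.5,8],8.7],
  [[32.5,0,0],[0,22,10],8.7],
])

```text
clock: 1.2
tool_pos: [0.3904, 0.213, 0.2287]
orientation: [139.8, 90.0, -30.6]
force: [1.2, 0.5, 0.5]
opening: 0.0869
```

```bash
python3 go.py .52 -.23 .23 140
```

```text
now 1.2 [0.3904 0.213  0.2287] theta -170.4 q [ 54.  -2. -27.   0. -65. -45.] F [1.2 0.5 0.5] op 0.0869
turn [49.6 -0.  -0. ] shift [-0.12 45.84 -5.41] rows 9.2
```

Request:
servo_tool([
  [[5,0,0],[0,4.7,-0.5],8.7],
  [[10,0,0],[0,9.4,-1.1],8.7],
  [[15,0,0],[0,14.1,-1.7],8.7],
  [[20,0,0],[0,18.8,-2.2],8.7],
  [[25,0,0],[0,23.5,-2.8],8.7],
])

```text
clock: 1.7
tool_pos: [0.4572, -0.016, 0.2291]
orientation: [-154.3, 89.9, 10.1]
force: [1.2, 1.1, 0.2]
opening: 0.0871
```

```bash
python3 go.py .52 -.23 .2 140
```

```text
now 1.7 [ 0.4572 -0.016   0.2291] theta 164.4 q [ 23.  -1. -25.   0. -65. -38.] F [1.2 1.1 0.2] op 0.0871
turn [24.4 -0.1  0. ] shift [  2.91  18.92 -11.8 ] rows 4.5
```

Request:
servo_tool([
  [[5,0,0],[0.4,4,-2.5],8.7],
  [[10,0,0],[1,8,-5],8.7],
  [[15,0,0],[1.7,12,-7.5],8.7],
  [[20,0,0],[2.3,15.7,-9.8],8.7],
  [[24.4,0,0],[2.9,18.9,-11.8],8.7],
])

```text
clock: 2.2
tool_pos: [0.5202, -0.2321, 0.1996]
orientation: [-125.5, 89.9, 14.3]
force: [0.8, 0.3, -0.3]
opening: 0.087
```

```bash
python3 - <<'E'
from h import *
t=snap('top');s=snap('side')
c=lambda i,x,y:cv2.convertScaleAbs(cv2.resize(i['image'][y:y+130,x:x+130,::-1],None,fx=3,fy=3,interpolation=cv2.INTER_CUBIC),alpha=1.4)
cv2.imwrite('pics/near.png',np.hstack([c(t,300,160),c(s,275,180)]))
E
python3 go.py .52 -.23 .117 140
```

```text
now 2.3 [ 0.52   -0.2334  0.1983] theta 139.6 q [ -5.  12. -15.   0. -63. -36.] F [ 0.2 -0.3 -1. ] op 0.087
turn [-0.4  0.1 -0.1] shift [ 8.13 -0.27  0.21] rows 1.6
```

View pics/near.png

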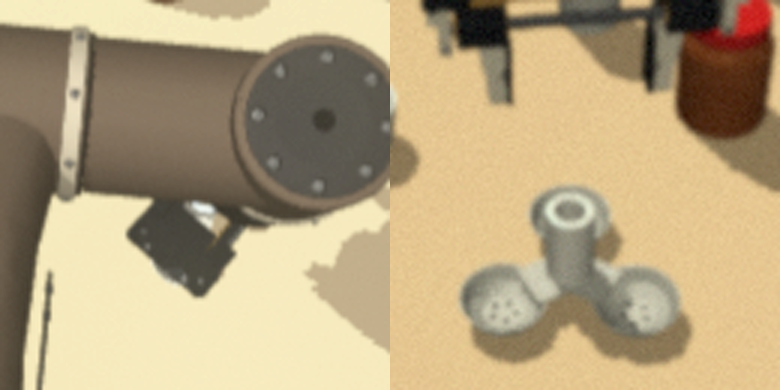

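The side view shows the open fingers straddling the sleeve axis at about (579,94), with the sleeve below at (570,210). I'll descend.

Request:
servo_tool([
  [[0,0,0],[4,-0.2,0.2],8.7],
  [[0,0,0],[8,-0.2,0.2],8.7],
  [[0,0,0],[11,-0.2,0.2],8.7],
  [[0,0,0],[13.5,-0.2,0.2],8.7],
  [[0,0,0],[14.6,-0.2,0.2],8.7],
])

```text
clock: 2.8
tool_pos: [0.518, -0.2299, 0.05]
orientation: [32.4, 89.7, 172.1]
force: [-0.3, -0.0, 0.2]
opening: 0.087
```

```bash
python3 - <<'E'
from h import *
s=snap('side')
cv2.imwrite('pics/near2.png',cv2.convertScaleAbs(cv2.resize(s['image'][200:310,270:410,::-1],None,fx=4,fy=4,interpolation=cv2.INTER_CUBIC),alpha=1.4))
print(proj(s,ctrl.get_obs()['tool_pos']))
E
python3 go.py .5203 -.2305 .052 140
```

```text
[334.14958437 260.79074062]
now 2.85 [ 0.5178 -0.2299  0.0494] theta 139.6 q [ -4.  21. -25.  -0. -44. -36.] F [-0.3 -0.9 -0.9] op 0.0866
turn [-0.4  0.3 -0.2] shift [-0.26 -0.11 -0.23] rows 0.1
```

View pics/near2.png

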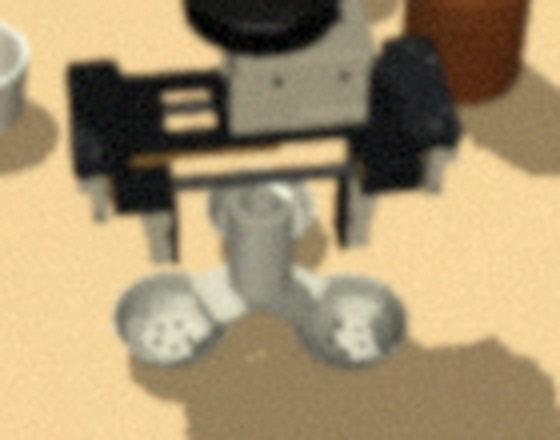

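The sleeve at about (262,230) sits between the fingers at (165,235) and (355,220). I'll close.

Request:
servo_tool([
  [[0,0,0],[-0.3,-0.1,-0.2],8.7],
  [[0,0,0],[-0.3,-0.1,-0.2],5],
  [[0,0,0],[-0.3,-0.1,-0.2],3],
  [[0,0,0],[-0.3,-0.1,-0.2],2],
  [[0,0,0],[-0.3,-0.1,-0.2],2],
])

```text
clock: 3.35
tool_pos: [0.5203, -0.2305, 0.0531]
orientation: [31.2, 89.7, 170.8]
force: [0.3, 1.1, 0.2]
opening: 0.0602
```

Request:
servo_tool([
  [[0,0,0],[0,0,0],2],
  [[0,0,0],[0,0,0],2],
  [[0,0,0],[0,0,0],2],
  [[0,0,0],[0,0,0],2],
])

```text
clock: 3.75
tool_pos: [0.5202, -0.2304, 0.0531]
orientation: [31.3, 89.7, 171.0]
force: [-1.0, 0.3, 1.2]
opening: 0.0351
```

```bash
python3 go.py .5203 -.2305 .2 140
```

```text
now 3.75 [ 0.5202 -0.2304  0.0531] theta 139.6 q [ -4.  21. -25.  -0. -45. -36.] F [-1.   0.3  1.2] op 0.0351
turn [-0.4  0.2 -0.1] shift [-14.69   0.04   0.05] rows 2.9
```

Request:
servo_tool([
  [[0,0,0],[0,0,0],2],
  [[0,0,0],[-1,0,0],2],
  [[0,0,0],[-3,0,0],2],
  [[0,0,0],[-6,0,0],2],
  [[0,0,0],[-9,0,0],2],
])

```text
clock: 4.25
tool_pos: [0.52, -0.2304, 0.144]
orientation: [30.6, 89.6, 170.2]
force: [0.5, 0.4, -2.7]
opening: 0.0353
```

```bash
python3 go.py .5203 -.2305 .215 140;python3 go.py .466 .2035 .215 175.7
```

```text
now 4.25 [ 0.52   -0.2304  0.144 ] theta 139.6 q [ -4.  15. -19.  -0. -56. -36.] F [ 0.5  0.4 -2.7] op 0.0353
turn [-0.4  0.3 -0.2] shift [-7.1   0.01  0.01] rows 1.4
now 4.25 [ 0.52   -0.2304  0.144 ] theta 139.6 q [ -4.  15. -19.  -0. -56. -36.] F [ 0.5  0.4 -2.7] op 0.0353
turn [-36.1   0.4  -0.1] shift [ -7.02 -29.54  32.25] rows 8.9
```

Request:
servo_tool([
  [[0,0,0],[-3.5,0,0],2],
  [[-2,0.2,0],[-6.5,-1,1],2],
  [[-5,0.3,-0.1],[-7.1,-3.5,3.8],2],
  [[-8,0.3,-0.1],[-7.1,-6.3,6.8],2],
  [[-11,0.3,-0.1],[-7.1,-9.1,9.9],2],
])

```text
clock: 4.75
tool_pos: [0.5032, -0.0959, 0.2159]
orientation: [20.4, 90.0, 171.1]
force: [0.6, -0.3, -3.8]
opening: 0.0351
```

```bash
python3 go.py .466 .2035 .215 175.7
```

```text
now 4.75 [ 0.5032 -0.0959  0.2159] theta 150.7 q [ 11.   6. -20.  -0. -64. -41.] F [ 0.6 -0.3 -3.8] op 0.0351
turn [-25.   0.  -0.] shift [  0.09 -24.28  17.91] rows 6.0
```

Request:
servo_tool([
  [[-4,0,0],[0,-3.3,2.4],2],
  [[-8,0,0],[0,-6.6,4.8],2],
  [[-12,0,0],[0,-9.8,7.2],2],
  [[-16,0,0],[0,-13,9.6],2],
  [[-19,0,0],[0,-16,11.8],2],
])

```text
clock: 5.25
tool_pos: [0.4777, 0.1029, 0.2163]
orientation: [-20.1, 90.0, 149.7]
force: [0.1, 0.1, -2.9]
opening: 0.0353
```

```bash
python3 go.py .466 .2035 .215 175.7
```

```text
now 5.25 [0.4777 0.1029 0.2163] theta 169.8 q [ 35.   3. -23.  -0. -64. -45.] F [ 0.1  0.1 -2.9] op 0.0353
turn [-5.9  0.   0. ] shift [ 0.13 -9.69  2.93] rows 2.0
```

Request:
servo_tool([
  [[-2,0,0],[0,-3.5,1.1],2],
  [[-4,0,0],[0,-6.5,2],2],
  [[-5.9,0,0],[0,-8.8,2.7],2],
  [[-5.9,0,0],[0,-9.7,2.9],2],
  [[-5.9,0,0],[0,-9.7,2.9],2],
])

```text
clock: 5.75
tool_pos: [0.466, 0.2043, 0.2164]
orientation: [-9.1, 89.9, 166.7]
force: [0.0, 0.3, -2.9]
opening: 0.035
```

```bash
python3 go.py .466 .2035 .215 175.7; python3 - <<'E'
from h import *
t=snap('top');s=snap('side')
c=lambda i,x,y:cv2.convertScaleAbs(cv2.resize(i['image'][y:y+100,x:x+100,::-1],None,fx=4,fy=4,interpolation=cv2.INTER_CUBIC),alpha=1.5)
cv2.imwrite('pics/over.png',np.hstack([c(t,165,190),c(s,150,115)]))
p=ctrl.get_obs()['tool_pos'];print(proj(s,p),proj(s,p-[0,0,.037]))
E
```

```text
now 5.75 [0.466  0.2043 0.2164] theta 175.8 q [ 46.   5. -21.  -0. -64. -50.] F [ 0.   0.3 -2.9] op 0.035
turn [0.1 0.1 0. ] shift [ 0.14  0.08 -0.01] rows 0.0
[189.30486367 136.08640704] [192.42280704 148.94134125]
```

View pics/over.png

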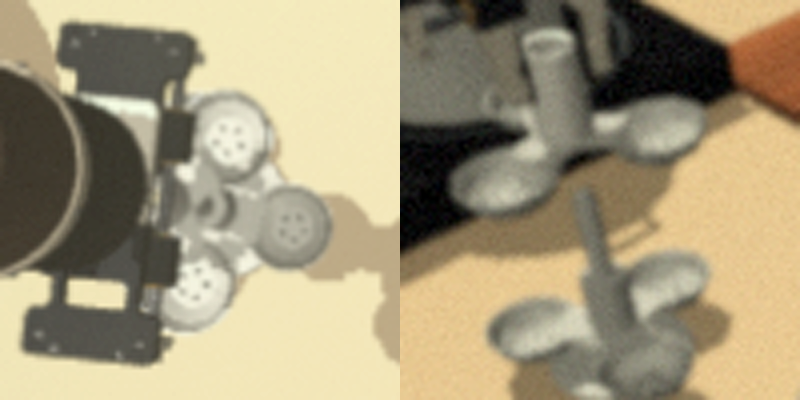

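The side view shows the plate held upright. Its sleeve axis runs from (550,45) to (570,136), which extrapolates onto the shaft tip at (583,190). In the top view the loose cups at (230,135) and (190,290) flank the stand cup at (293,228). Next I'll check top-view alignment numerically.

```bash
python3 - <<'E'
from h import *
t=snap('top')
p=ctrl.get_obs()['tool_pos'];pz=p[2]-.053
P=lambda q:((proj(t,q)-[165,190]+.5)*4-.5).round(0)
print('sleevetop',P([p[0],p[1],pz+.082]),'sleeve bottom',P([p[0],p[1],pz+.016]),'shaft',P([.466,.2037,.142]))
for a in(77.3,-42.7,197.3):
  c,s=np.cos(np.radians(a)),np.sin(np.radians(a));print(a,P([p[0]+.056*c,p[1]+.056*s,pz+.02]))
U=lambda x,y:((x+.5)/4-.5+165,(y+.5)/4-.5+190)
for c in((230,135),(190,290)):print(plane(t,*U(*c),pz+.02)[:2]-p[:2])
E
```

```text
sleevetop [141. 197.] sleeve bottom [167. 201.] shaft [178. 203.]
77.3 [ 83. 180.]
-42.7 [226. 138.]
197.3 [187. 284.]
[ 0.04346445 -0.0406969 ]
[-0.05733731 -0.01862574]
```

Alignment and cup angles agree with expectation, apart from the 2–3 mm bias already seen in the cup fits. I'll lower with force checks.

Request:
servo_tool([
  [[0.1,0.1,0],[1.5,0,0],2],
  [[0.1,0.1,0],[3,0,0],2],
  [[0.1,0.1,0],[4,0,0],2],
  [[0.1,0.1,0],[5,0,0],2],
  [[0.1,0.1,0],[5.5,0,0],2],
])

```text
clock: 6.4
tool_pos: [0.4659, 0.202, 0.1605]
orientation: [84.1, 90.0, -100.3]
force: [-0.1, -0.3, -3.5]
opening: 0.0352
```

```bash
python3 go.py .466 .204 .109 175.7; python3 - <<'E'
from h import *
print(ctrl.get_obs()['moment'].round(2))
s=snap('side');cv2.imwrite('pics/in.png',cv2.convertScaleAbs(cv2.resize(s['image'][115:225,150:260,::-1],None,fx=4,fy=4,interpolation=cv2.INTER_CUBIC),alpha=1.5))
E
```

```text
now 6.4 [0.4659 0.202  0.1605] theta 175.5 q [ 46.   8. -26.   0. -57. -50.] F [-0.1 -0.3 -3.5] op 0.0352
turn [-0.2  0.  -0. ] shift [ 5.15 -0.2   0.01] rows 1.0
[ 0.01 -0.02 -0.01]
```

View pics/in.png

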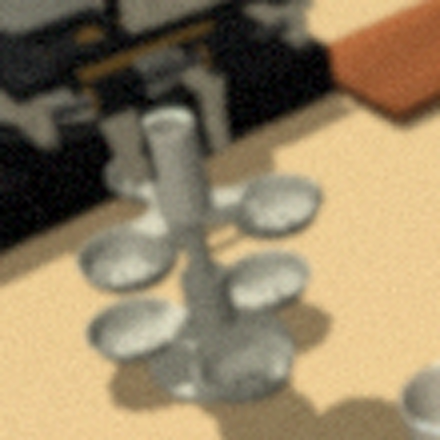

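The side view shows the sleeve around the shaft (sleeve bottom about (190,230), shaft running into it) with no side force. I'll carry on down.

Request:
servo_tool([
  [[0,0,0],[1.2,-0.2,0],2],
  [[0,0,0],[2.4,-0.2,0],2],
  [[0,0,0],[3.4,-0.2,0],2],
  [[0,0,0],[4.2,-0.2,0],2],
  [[0,0,0],[4.6,-0.2,0],2],
])

```text
clock: 6.95
tool_pos: [0.4655, 0.2037, 0.1129]
orientation: [54.9, 89.8, -129.6]
force: [0.1, -0.1, -2.3]
opening: 0.035
```

```bash
python3 go.py .466 .204 .109 175.7
```

```text
now 6.95 [0.4655 0.2037 0.1129] theta 175.5 q [ 46.  11. -29.   0. -50. -50.] F [ 0.1 -0.1 -2.3] op 0.035
turn [-0.2  0.1 -0.1] shift [ 0.39 -0.04 -0.05] rows 0.1
```

Request:
servo_tool([
  [[0,0,0],[0.2,0,0],2],
  [[0,0,0],[0.3,0,0],2],
  [[0,0,0],[0.4,0,0],2],
  [[0,0,0],[0.4,0,0],2],
])

```text
clock: 7.35
tool_pos: [0.4657, 0.2038, 0.1092]
orientation: [58.3, 89.9, -126.2]
force: [-0.4, -0.1, -2.8]
opening: 0.0353
```

Not in contact yet, since the force is still just the plate's weight. I'll go down in small steps.

Request:
servo_tool([
  [[0,0,0],[0.1,0,0],2],
  [[0,0,0],[0.2,0,0],2],
  [[0,0,0],[0.2,0,0],2],
])

```text
clock: 7.65
tool_pos: [0.466, 0.204, 0.109]
orientation: [91.6, 89.9, -92.8]
force: [-6.3, -1.1, 13.7]
opening: 0.0352
```

Firm contact: force went from −2.8 to +13.7 N at TCP 0.109, exactly the expected home height. I'll release.

Request:
servo_tool([
  [[0,0,0],[0,0,0],3],
  [[0,0,0],[0,0,0],5],
  [[0,0,0],[0,0,0],8.7],
  [[0,0,0],[0,0,0],8.7],
  [[0,0,0],[0,0,0],8.7],
])

```text
clock: 8.15
tool_pos: [0.4661, 0.2041, 0.109]
orientation: [98.4, 89.9, -86.1]
force: [-0.1, -0.0, -0.2]
opening: 0.0615
```

Request:
servo_tool([
  [[0,0,0],[0,0,0],8.7],
  [[0,0,0],[0,0,0],8.7],
  [[0,0,0],[0,0,0],8.7],
])

```text
clock: 8.45
tool_pos: [0.4661, 0.204, 0.109]
orientation: [95.2, 89.9, -89.2]
force: [-0.1, 0.2, 0.4]
opening: 0.0845
```

Open with zero force. I'll retreat upward.

Request:
servo_tool([
  [[0,0,0],[-2,0,0],8.7],
  [[0,0,0],[-5,0,0],8.7],
  [[0,0,0],[-9,0,0],8.7],
  [[0,0,0],[-13,0,0],8.7],
  [[0,0,0],[-16,0,0],8.7],
])

```text
clock: 8.95
tool_pos: [0.4665, 0.2044, 0.2717]
orientation: [-172.2, 89.9, 3.4]
force: [0.9, 0.3, -0.4]
opening: 0.0871
```

```bash
python3 go.py .42 .42 .27 175.5
```

```text
now 8.95 [0.4665 0.2044 0.2717] theta 175.6 q [ 46.   3. -16.   0. -71. -50.] F [ 0.9  0.3 -0.4] op 0.0871
turn [ 0.1 -0.1  0. ] shift [  0.17 -21.14   6.29] rows 4.4
```

Move aside to free the top view for the final check.

Request:
servo_tool([
  [[0,0,0],[0,-4,1.2],8.7],
  [[0,0,0],[0,-8.5,2.5],8.7],
  [[0,0,0],[0,-13,3.9],8.7],
  [[0,0,0],[0,-17.5,5.2],8.7],
  [[0,0,0],[0,-21,6.3],8.7],
])

```text
clock: 9.45
tool_pos: [0.419, 0.4209, 0.2715]
orientation: [-169.8, 89.9, 5.8]
force: [0.6, 1.1, 0.1]
opening: 0.0868
```

```bash
python3 - <<'E'
from h import *
t=snap('top');s=snap('side')
c=lambda i,x,y:cv2.convertScaleAbs(cv2.resize(i['image'][y:y+100,x:x+100,::-1],None,fx=4,fy=4,interpolation=cv2.INTER_CUBIC),alpha=1.5)
cv2.imwrite('pics/end.png',np.hstack([c(t,165,190),c(s,150,125)]))
P=lambda i,q,o:((proj(i,q)-o+.5)*4-.5).round(0)
print('tip',P(t,[.466,.2037,.142],[165,190]),P(s,[.466,.2037,.142],[150,125]),'rim',P(t,[.466,.2037,.138],[165,190]),P(s,[.466,.2037,.138],[150,125]))
for a in(77.3,-42.7,197.3):
  q=[.466+.056*np.cos(np.radians(a)),.2037+.056*np.sin(np.radians(a)),.076];print(a,P(t,q,[165,190]),P(s,q,[150,125]))
b=cv2.imread('pics/top1.png')[:,:,::-1].astype(int);d=np.abs(t['image'].astype(int)-b).max(2)
for n,(x,y) in dict(ramekin=(285,226),box=(234,141),tumbler=(296,134),jar=(356,144),tongs=(446,222)).items():print(n,(d[y-18:y+18,x-18:x+18]>40).sum())
E
```

```text
tip [178. 203.] [183. 146.] rim [180. 204.] [184. 152.]
77.3 [125. 188.] [174. 189.]
-42.7 [256. 150.] [287. 225.]
197.3 [221. 283.] [147. 276.]
ramekin 0
box 0
tumbler 0
jar 0
tongs 0
```

View pics/end.png

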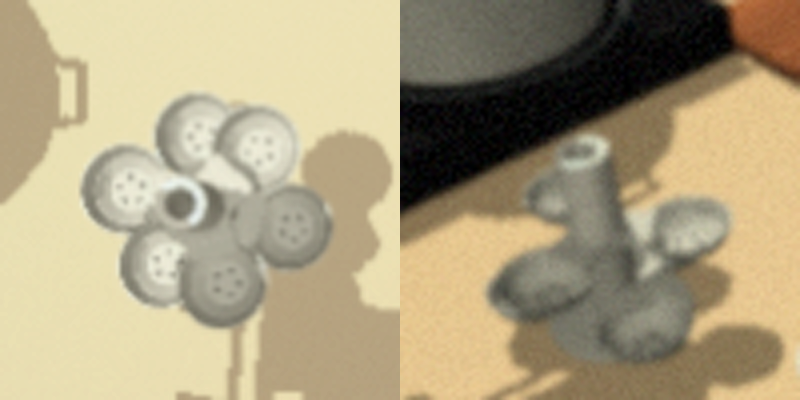

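The plate is seated. Cups at (123,188), (257,150) and (223,285) match the predicted home positions to about 2 crop pixels, and the sleeve rim is at (181,203) as expected. I'll hand in.

```bash
python3 -c "
from h import *
print(ctrl.close_job())"
```

```text
the job is handed in; nothing more can be done
None
```

The loose plate is on the stand, fully home on the spacer tube and released, and the job is handed in. I gripped it by the sleeve, turned it about +36° and lowered it in the grip. The whole job took about 9.5 s of the 51 s allowed.

**Seating:** contact came at a tool height of 0.109 m, exactly the height expected for home. The force went from −2.8 N (the plate's weight) to +13.7 N there, and read zero after release.

**Position and angle:** in the last pictures the sleeve rim and all three cups lie about 1 mm or less from where they should be at home. Each cup is over the gap midway between two cups below.

**Other things on the slab:** before-and-after top views show no change at the ramekin, box, tumbler, jar or tongs. The arm is clear of everything.

**One disagreement:** plate and stand centres worked out from the cup rims came out 2–4 mm off in y from those worked out from the sleeve and shaft tops. I used the sleeve and shaft values, and the sleeve went on without side force. At the first firm contact there was a brief side force of about 6 N, which was gone after release.

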